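# Lock a seed jar in the eccentric-lock bench clamp

### The job

The small seed jar standing loose between the jaws of the wooden bench clamp is to be clamped, so that its lid can be unscrewed with one hand. Pushing with the fingertips only, swing the cam lever all the way round so that the cam's low point faces the slide, push the slide forward by its rear plate until its jaw has pressed the jar home into the fixed jaw, then push the lever all the way round again to where it was, so that the cam locks the slide behind the jar. Do not touch or lift the jar itself, and leave the things standing around where they are.

Things in the scene. Friction and masses are not known exactly. Their poses are not given: they have to be found in the camera images.
- clamp: the bench clamp, fixed to the bench: plywood board 202 x 106 mm, top 15 mm above the bench, with a fixed wooden V jaw at its front end and a slide behind it. Origin on the slide's line at bench height; x = forward (closing direction), y = left of that, z up. In mm: board x -84 to 118, y -66 to 40; fixed jaw x 75 to 113, y +-34, top z 50; a clamped jar's axis is at x 66, y 0; cam pivot x -30, y -45
- slide (a joint): slide position, m: 0 = fully back (open), grows forward, stop at 0.053. With the cam up its roller meets the cam at about 0.009 and it goes no further; with the cam low it runs free. Its jaw has the jar home at about 0.050; locked it stands at about 0.052. Stays where it is left (friction 2 N, plus a spring of up to 9 N over the last 3 mm, which may push it back about 2 mm)
- push_plate (a point): middle of the rear face of the slide's aluminium push plate: 40 mm wide along the clamp's y, from 21 to 54 mm above the bench, facing the clamp's -x; pushed towards the clamp's +x. At slide 0 this point lies at x -73, y 0, z 40 mm in the clamp's frame; it moves with the slide
- cam (a joint): angle of cam and lever, rad, counter-clockwise positive from above: 0 = low point towards the slide (released, lever on its rear stop pin), 2.025 = high point on the roller (locked, lever on its front stop pin). Near 2.025 it drives a closed slide the last 1 to 2 mm forward against the jaw spring. Stays where it is left; turns at about 5 N on the handle, up to 8 N at the end
- lever_knob (a point): middle of the black upright round handle at the end of the cam lever: 18 mm in diameter, from 37 to 77 mm above the bench (this point at 57), 70 mm from the cam pivot. In the clamp's frame the lever points from the pivot at 215 degrees (back and right) at cam 0 and at 331 degrees (forward and right) at cam 2.025, sweeping to the right of the board
- cam_pivot (a point): axis of the cam and its lever, 34 mm above the bench (height of the flat lever bar, which is 13 mm wide and 6 mm thick)
- jaw: the sprung wooden V jaw on the front of the slide, V open forward, 68 mm wide, z 17 to 50 mm; origin under the bottom of the V on the slide's line. It is carried by the slide on a spring (3 N per mm, 4.5 mm travel)
- seed_jar: glass seed jar with a grey lid, 52 mm in diameter, 69 mm high, standing loose on the board between the two jaws; origin at the centre of its underside, z up
- soil_pot: bystander: terracotta pot with soil, 68 mm wide, 58 mm high, left of the clamp's rear half; origin at the centre of its underside
- green_lid_jar: bystander: seed jar with a green lid, 52 mm wide, 69 mm high, in front of the clamp's front end; origin at the centre of its underside
- dibber: bystander: wooden dibber, 158 mm long, 28 mm thick, lying along the clamp's left side; origin at the middle of its underside, long side along its y
- tape_roll: bystander: roll of tape, 104 mm wide, 25 mm high, lying flat; origin at the centre of its underside
- black_pot: bystander: black empty pot, 68 mm wide, 58 mm high, at the right side of the bench; origin at the centre of its underside
- pot_stack: bystander: two nested terracotta pots, 68 mm wide, 82 mm high, at the right rear of the bench; origin at the centre of the underside
Mind the look-alikes: they are no part of the job. What is shaped like the seed_jar but purple or yellow is not meant.

How it is judged:
By the outcome, as a careful person would: the job done as asked, in the order asked, and still so for the second after the job is handed in, with the robot touching nothing.
It also fails if it takes over 72 s, if anything falls off the work surface, if the arm or the gripper's body presses on something with over 40 N, if the wrist force passes 120 N, or if a joint passes its speed limit or range.

### The arm

A 7-joint arm with a two-finger parallel gripper is mounted at the origin on the work surface; the furniture and walls round the work are solid. World frame = base frame: x ahead of the robot, y to its left, z up, the work surface at z = 0. Lengths are in m, angles in rad, forces in N, time in s.
With the tool pointing down it reaches from about 0.4 to 0.85 m from the base axis. Payload 4.5 kg.
Tool frame: the origin (TCP) lies at the very end of the fingers, on their centre line; the grasp point (between the pads) lies 19 mm behind it; z points along the fingers, y is the line along which they close (so a half turn about z gives the same grasp; the last joint's range is limited). The gripper opens to 88 mm and grips with 3 to 60 N. Pads are 18 mm wide; open, the fingers measure 123 mm over their backs; the gripper's body (75 mm by 187 mm) begins 45 mm behind the grasp point.
Start: joints at [1.183, 0.689, -0.195, 1.565, 0.157, 0.902, -0.215], TCP at [0.256, -0.57, 0.239] pointing down, gripper open.
Joint ranges: [-3.01, 3.01], [-0.46, 2.08], [-1.47, 1.51], [0.13, 2.56], [-1, 4.14], [0.04, 2.09], [-2.66, 2.66]. Speed limits (rad/s): [2.57, 2.57, 3.14, 3.14, 3.14, 3.14, 3.14].

### API

Orientations are given as a unit quaternion [x, y, z, w].
In Python, from plant import r, eyes, nets gives the robot as it stands.
- The arm moves only by the shell command python3 -m pendant 'ROWS' [FORCE]. ROWS is JSON, a list of rows, each an object of numbers: "claw": the opening, from 0 (shut) to 1 (fully open); "dx", "dy", "dz": the shift along the world's x, y, z in mm; "twist": the turn about the world's z in rad. In form: [{"claw": .., "dx": .., "dy": .., "dz": .., "twist": ..}, ...]. A call has 1 to 8 rows; each row is the pose to reach, as a shift and turn from the pose commanded when the call began; what a row does not reach only later rows make up. A row lasts 1/10 s, in which the tool goes at most 50 mm and 8.59 degrees, less where a joint would pass 70% of its speed; a pose out of reach is approached as far as the arm can. A call with a gripper value outside its range is refused whole. The fingers move at their own pace and stop on an object; FORCE is the grip in N (left out, the last holds). Time passes only in rows, so rows that repeat a pose let the fingers close. It gives the time, the measured TCP pose, the force, the opening and the grip force at its end, in the units of the state.
- r.get_state(): the state, without advancing time (a new reading comes with each control period).
- eyes.snapshot(name): name is "scene" or "top" or "wrist"; returns (picture, depth): 400x640x3 uint8, blue, green, red; 400x640 float32, m along the optical axis (not along the pixel's ray), 0 where there is no reading.
- eyes.camera_info(name): a dict with "K" (3x3 intrinsics, pixels), "world_to_cam" (4x4, takes a point from world to camera coordinates); the wrist camera has in their place "T_tool_cam" (4x4, takes a point from camera to tool coordinates, whose origin is the TCP and whose axes are the flange's). Camera axes: x right, y down, z forward; pixel columns grow to the right and rows downward; lengths in m; the calibration is good to about 2 mm. A picture is of the moment at which its call begins: read the wrist's pose just before it. camera_info takes no time and is no camera call.
- r.finish_job(): hands the job in; it is judged then, once.
Trained networks look in the newest picture that a camera, given by its name, has taken for a name from the list of things; names that differ only in an ending like _2 or _b are one class to them, and where a whole thing is asked for, a point or a joint stands for the part that bears it (a point fixed in the world has none). Each returns a list of dicts, best first, with "confidence" (0 to 1); they miss things now and then, are a little off and sometimes report something else, mostly with a low value. They report only what shows in the picture. A call takes as long as a camera call. They do not tell look-alikes from the thing itself.
- nets.spot_in(camera, query): "box" ([left, top, width, height] as shares, 0 to 1, of the picture: columns of its width, rows of its height, round what is visible of it).
- nets.place_of(camera, query): "position" ([column, row] as shares, 0 to 1, of the picture: columns of its width, rows of its height: a listed point, or the origin of a listed thing).
The state is a dict: "clock": time; "q": joint angles; "qd": joint speeds; "joint_torque": joint torques, N m; "tool_pos": TCP position; "eef_rot": TCP orientation; "contact_force": force on the tool from outside, world axes, zero at the start; "moment": the same for the moment, N m; "opening": opening from 0.0 (shut) to 1.0 (fully open); "finger_force": force on a finger pad.
Only numpy, scipy, OpenCV 4.12 (cv2) and the standard library are available. Lean on these libraries where they do the work, as an engineer would, in place of code of your own. Each camera call takes 0.05 s, during which the arm holds its last target. There are 200 camera calls.

## Working session

There is one attempt and no reset: what is moved stays moved. The work goes in short steps, Python scripts to look and compute and a shell command to move; the robot and the scene stay as the last step left them, time stands still between calls to the robot, and variables do not carry over. Pictures are saved under pics/ and viewed, at most 10 in all, crops included, and the job is handed in when it is done.

```bash
mkdir -p pics; ls; cat > h.py <<'E'
import numpy as np, cv2
from plant import r, eyes, nets
def ray(cam,px):
    i=eyes.camera_info(cam);K=np.array(i["K"])
    d=np.linalg.inv(K)@[px[0],px[1],1]
    if "world_to_cam" in i: T=np.linalg.inv(np.array(i["world_to_cam"]))
    return T[:3,3],T[:3,:3]@d
def at_z(cam,px,z):
    o,d=ray(cam,px); return o+d*(z-o[2])/d[2]
def proj(cam,p):
    i=eyes.camera_info(cam);c=np.array(i["world_to_cam"])@np.r_[p,1];u=np.array(i["K"])@c[:3];return u[:2]/u[2]
E
python3 - <<'E'
from h import *
for c in("top","scene"):
    im,d=eyes.snapshot(c);cv2.imwrite(f"pics/{c}0.png",im)
    for q,z in (("lever_knob",.057),("cam_pivot",.034),("push_plate",.04),("seed_jar",.015),("clamp",0),("jaw",0.017),("soil_pot",0),("green_lid_jar",0),("dibber",0),("tape_roll",0),("black_pot",0),("pot_stack",0)):
        for o in nets.place_of(c,q)[:2]:
            p=np.array(o["position"])*[640,400]
            print(c,q,round(o["confidence"],2),p.round(),at_z(c,p,z).round(3))
s=r.get_state();print(s["clock"],s["tool_pos"],s["eef_rot"],s["opening"])
E
```

```text
pics
top lever_knob 0.53 [360. 166.] [ 0.513 -0.196  0.057]
top cam_pivot 0.51 [375. 189.] [ 0.459 -0.234  0.034]
top push_plate 0.79 [387. 213.] [ 0.396 -0.262  0.04 ]
top seed_jar 0.82 [425. 227.] [ 0.362 -0.36   0.015]
top seed_jar 0.74 [338. 196.] [ 0.445 -0.142  0.015]
top clamp 0.78 [360. 204.] [ 0.424 -0.198  0.   ]
top jaw 0.61 [368. 204.] [ 0.421 -0.217  0.017]
top jaw 0.41 [356. 206.] [ 0.418 -0.187  0.017]
top soil_pot 0.73 [372. 245.] [ 0.319 -0.228  0.   ]
top green_lid_jar 0.62 [301. 194.] [ 0.452 -0.043  0.   ]
top green_lid_jar 0.31 [385. 213.] [ 0.401 -0.262  0.   ]
top dibber 0.65 [325. 221.] [ 0.381 -0.107  0.   ]
top tape_roll 0.74 [217. 232.] [0.353 0.178 0.   ]
top black_pot 0.86 [447. 197.] [ 0.443 -0.425  0.   ]
top pot_stack 0.86 [447. 154.] [ 0.556 -0.43   0.   ]
top pot_stack 0.73 [216. 231.] [0.355 0.18  0.   ]
scene lever_knob 0.54 [307. 195.] [ 0.514 -0.19   0.057]
scene lever_knob 0.53 [330. 199.] [ 0.443 -0.216  0.057]
scene cam_pivot 0.71 [333. 196.] [ 0.459 -0.254  0.034]
scene push_plate 0.74 [361. 224.] [ 0.316 -0.195  0.04 ]
scene push_plate 0.61 [354. 195.] [ 0.402 -0.29   0.04 ]
scene seed_jar 0.91 [317. 220.] [ 0.448 -0.155  0.015]
scene seed_jar 0.87 [376. 199.] [ 0.351 -0.341  0.015]
scene clamp 0.96 [330. 215.] [ 0.438 -0.207  0.   ]
scene jaw 0.72 [319. 224.] [ 0.433 -0.142  0.017]
scene jaw 0.58 [337. 212.] [ 0.416 -0.216  0.017]
scene soil_pot 0.59 [362. 226.] [ 0.328 -0.226  0.   ]
scene green_lid_jar 0.71 [292. 245.] [ 0.456 -0.038  0.   ]
scene dibber 0.84 [325. 242.] [ 0.383 -0.106  0.   ]
scene black_pot 0.55 [365. 175.] [ 0.451 -0.435  0.   ]
scene pot_stack 0.63 [343. 165.] [ 0.544 -0.438  0.   ]
1.3 [ 0.25590273 -0.57022842  0.23872841] [9.77839446e-01 2.09356199e-01 1.02229863e-06 1.73185615e-05] 0.9973032287298462
```

```bash
python3 - <<'E'
from h import *
im=cv2.imread("pics/top0.png")
cv2.imwrite("pics/top0c.png",cv2.resize(im[130:280,270:470],None,fx=4,fy=4,interpolation=cv2.INTER_CUBIC))
im=cv2.imread("pics/scene0.png")
cv2.imwrite("pics/scene0c.png",cv2.resize(im[140:270,260:420],None,fx=4.6,fy=4.6,interpolation=cv2.INTER_CUBIC))
E
```

```text
(no output)
```

View pics/top0c.png

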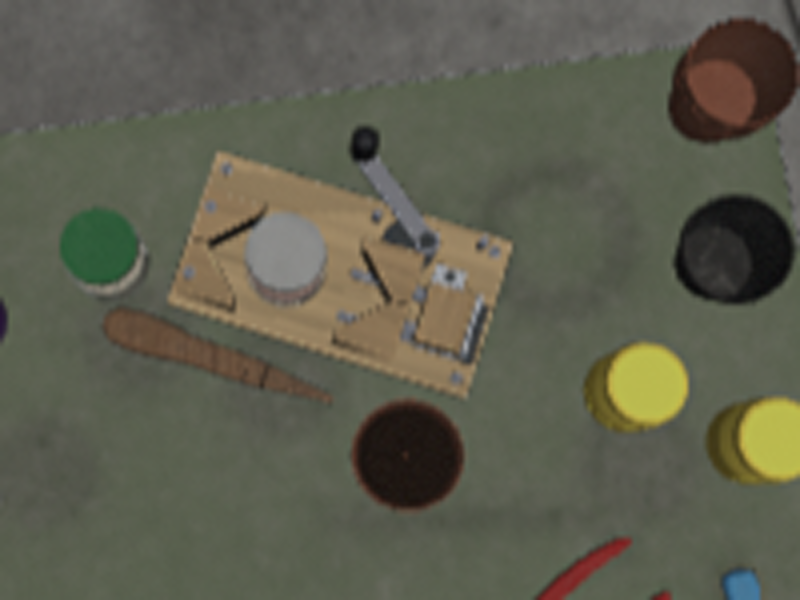

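View pics/scene0c.png

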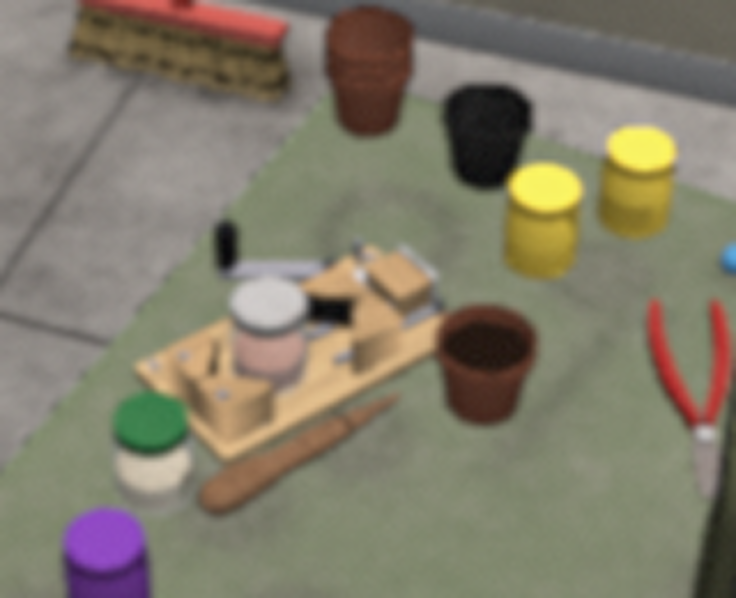

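The top crop shows the clamp with its board corners at crop (218,152), (512,243), (468,397) and (168,300). The lever knob is at (365,143) and the push plate at (475,328). The only grey-lid jar, at (285,255), stands between the jaws. The yellow jars at (648,385) and (775,440), the purple one at the left edge and the green-lid one are look-alikes or bystanders. Next I fit the clamp pose.

```bash
cat >> h.py <<'E'
def fit(A,B):
    A=np.array(A);B=np.array(B);a=A-A.mean(0);b=B-B.mean(0)
    th=np.arctan2((a[:,0]*b[:,1]-a[:,1]*b[:,0]).sum(),(a*b).sum())
    R=np.array([[np.cos(th),-np.sin(th)],[np.sin(th),np.cos(th)]]);t=B.mean(0)-R@A.mean(0)
    return th,t,(A@R.T+t-B)
E
python3 - <<'E'
from h import *
C=[((218,152),(118,-66)),((512,243),(-84,-66)),((468,397),(-84,40)),((168,300),(118,40))]
B=[at_z("top",(270+c[0][0]/4,130+c[0][1]/4),.015)[:2]*1000 for c in C]
A=[c[1] for c in C]
th,t,e=fit(A,B);print(th,t,e.round(1))
R=np.array([[np.cos(th),-np.sin(th)],[np.sin(th),np.cos(th)]])
a=lambda d:np.array([-30,-45])+70*np.array([np.cos(np.radians(d)),np.sin(np.radians(d))])
for n,p in dict(pivot=(-30,-45),plate=(-73,0),knob0=a(215),knob2=a(331),jar=(66,0)).items(): print(n,(R@p+t).round(1))
for n,z,c in (("knobtop",.077,(365,140)),("jarlid",.084,(287,252)),("soil",.058,(408,455))): print(n,at_z("top",(270+c[0]/4,130+c[1]/4),z))
print(eyes.camera_info("wrist"))
E
```

```text
1.255102372273316 [ 420.46971145 -196.88069645] [[ 1.4  0.3]
 [ 0.8 -1.8]
 [-0.8  0.5]
 [-1.4  1. ]]
pivot [ 453.9 -239.4]
plate [ 397.8 -266.3]
knob0 [ 474.3 -306.3]
knob2 [ 505.2 -191.7]
jar [ 441.  -134.1]
knobtop [ 0.50967667 -0.19844348  0.077     ]
jarlid [ 0.43927009 -0.15040771  0.084     ]
soil [ 0.31900828 -0.22264601  0.058     ]
{'K': array([[280.49961024,   0.        , 317.0796605 ],
       [  0.        , 280.49961024, 197.61323361],
       [  0.        ,   0.        ,   1.        ]]), 'T_tool_cam': array([[ 2.87371497e-04, -9.47356373e-01, -3.20180918e-01,
         8.34021695e-02],
       [ 9.99999545e-01,  5.63609755e-04, -7.70089389e-04,
         2.81788370e-04],
       [ 9.10006179e-04, -3.20180551e-01,  9.47356104e-01,
        -1.46480108e-01],
       [ 0.00000000e+00,  0.00000000e+00,  0.00000000e+00,
         1.00000000e+00]])}
```

```bash
python3 -m pendant '[{"claw":0,"dx":237,"dy":400,"dz":-59,"twist":1.9},{"claw":0,"dx":237,"dy":400,"dz":-59,"twist":1.9},{"claw":0,"dx":237,"dy":400,"dz":-59,"twist":1.9},{"claw":0,"dx":237,"dy":400,"dz":-59,"twist":1.9},{"claw":0,"dx":237,"dy":400,"dz":-59,"twist":1.9},{"claw":0,"dx":237,"dy":400,"dz":-59,"twist":1.9},{"claw":0,"dx":237,"dy":400,"dz":-59,"twist":1.9},{"claw":0,"dx":237,"dy":400,"dz":-59,"twist":1.9}]' 20
cat >> h.py <<'E'
TH=1.2551;T=np.array([420.5,-196.9]);RR=np.array([[np.cos(TH),-np.sin(TH)],[np.sin(TH),np.cos(TH)]])
W=lambda p:RR@np.array(p)+T
CL=lambda w:RR.T@(np.array(w)-T)
from scipy.spatial.transform import Rotation as Ro
def pose():
    s=r.get_state();R=Ro.from_quat(s["eef_rot"]).as_matrix();p=np.array(s["tool_pos"])*1000
    print("t",round(s["clock"],2),"W",p.round(1),"clamp",CL(p[:2]).round(1),"yline",np.degrees(np.arctan2(R[1,1],R[0,1])).round(1),"F",np.round(s["contact_force"],1),"q",np.round(s["q"],2),"op",round(s["opening"],2));return p,R
def wrist_z(px,z,p,R):
    i=eyes.camera_info("wrist");M=i["T_tool_cam"];d=R@M[:3,:3]@np.linalg.inv(i["K"])@[px[0],px[1],1];o=p/1000+R@M[:3,3]
    return (o+d*(z-o[2])/d[2])*1000
def polar(rad,ang,off): # pusher position: radius from pivot, lever deg, tangential offset (CCW +), world
    a=np.radians(ang);return W(np.array([-30,-45])+rad*np.array([np.cos(a),np.sin(a)])+off*np.array([-np.sin(a),np.cos(a)]))
E
python3 -c "
from h import *
pose()"
```

```text
clock: 2.1
tool_pos: [0.4591, -0.2273, 0.1884]
eef_rot: [0.687, 0.727, 0.0, 0.0]
contact_force: [0.1, -0.7, -0.3]
opening: 0.298
finger_force: 0.0
t 2.1 W [ 459.1 -227.3  188.4] clamp [-16.9 -46.2] yline 3.3 F [ 0.1 -0.7 -0.3] q [ 0.65  0.65 -0.46  1.95  0.46  0.65 -0.04] op 0.3
```

```bash
python3 -m pendant '[{"claw":0,"dx":34,"dy":57,"dz":-8,"twist":0.69},{"claw":0,"dx":34,"dy":57,"dz":-8,"twist":0.69},{"claw":0,"dx":34,"dy":57,"dz":-8,"twist":0.69},{"claw":0,"dx":34,"dy":57,"dz":-8,"twist":0.69},{"claw":0,"dx":34,"dy":57,"dz":-8,"twist":0.69},{"claw":0,"dx":34,"dy":57,"dz":-8,"twist":0.69}]' >/dev/null
python3 - <<'E'
from h import *
p,R=pose();im,d=eyes.snapshot("wrist");cv2.imwrite("pics/w1.png",im)
for q,z in (("lever_knob",.057),("cam_pivot",.034),("push_plate",.04),("seed_jar",.015),("green_lid_jar",0)):
    for o in nets.place_of("wrist",q)[:2]:
        px=np.array(o["position"])*[640,400];w=wrist_z(px,z,p,R);print(q,o["confidence"],px.round(),w.round(1),CL(w[:2]).round(1))
E
```

```text
t 2.7 W [ 492.2 -172.   180.3] clamp [ 45.9 -60.5] yline 42.4 F [-0.9  0.1  1. ] q [ 0.63  0.71 -0.64  1.92  0.62  0.72  0.37] op 0.01
lever_knob 0.64 [312. 224.] [ 512.8 -202.3   57. ] [ 23.6 -89.4]
cam_pivot 0.58 [252. 203.] [ 453.2 -237.1   34. ] [-28.1 -43.6]
push_plate 0.93 [193. 190.] [ 398. -265.   40.] [-71.7   0.2]
seed_jar 0.82 [138. 216.] [ 364.2 -349.9   15. ] [-162.9    6. ]
seed_jar 0.57 [ 84. 244.] [ 334.4 -427.7   15. ] [-246.1   10.1]
green_lid_jar 0.66 [376.  53.] [448.  -32.2   0. ] [165.1  25. ]
```

View pics/w1.png

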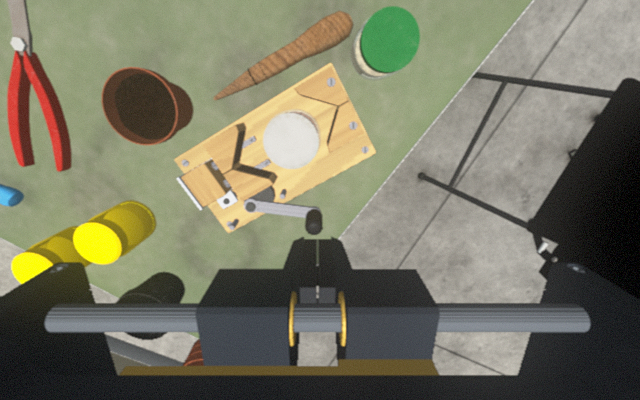

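Wrist view: knob at px (312,224), pivot at (250,205), plate at (193,190) and jar at (291,140). The pose fit holds within 2 mm, and the lever stands at about 322°. The scene ahead of the descent is clear.

```bash
python3 -m pendant '[{"claw":0,"dz":-46},{"claw":0,"dz":-92},{"claw":0,"dz":-138},{"claw":0,"dz":-138}]'
python3 - <<'E'
from h import *
p,R=pose()
b=np.array([493,-170])
for a in list(range(325,210,-8))+[213]: print(a,(polar(74,a,19)-b).round(),round(np.radians(a-331),2))
E
```

```text
t 3.0 W [ 492.2 -171.9  180.5] clamp [ 46.1 -60.4] yline 42.4 F [0.3 0.1 0.2] q [ 0.63  0.7  -0.63  1.92  0.62  0.72  0.36] op 0.0
325 [  9. -10.] -0.1
317 [ 17. -17.] -0.24
309 [ 23. -25.] -0.38
301 [ 29. -34.] -0.52
293 [ 33. -44.] -0.66
285 [ 36. -54.] -0.8
277 [ 37. -65.] -0.94
269 [ 37. -76.] -1.08
261 [ 35. -86.] -1.22
253 [ 32. -96.] -1.36
245 [  28. -106.] -1.5
237 [  22. -115.] -1.64
229 [  15. -123.] -1.78
221 [   7. -130.] -1.92
213 [  -2. -136.] -2.06
213 [  -2. -136.] -2.06validation failed for argument at $[0]...
```

```bash
python3 -m pendant '[{"claw":0,"dx":0,"dy":0,"dz":-46,"twist":0},{"claw":0,"dx":0,"dy":0,"dz":-92,"twist":0},{"claw":0,"dx":0,"dy":0,"dz":-138,"twist":0},{"claw":0,"dx":0,"dy":0,"dz":-138,"twist":0}]'; python3 -c "
from h import *
pose()"
```

```text
clock: 3.4
tool_pos: [0.4886, -0.1711, 0.038]
eef_rot: [0.403, 0.915, -0.001, -0.005]
contact_force: [-1.0, -0.4, 0.4]
opening: 0.003
finger_force: 0.0
t 3.4 W [ 488.6 -171.1   38. ] clamp [ 45.7 -56.8] yline 42.5 F [-1.  -0.4  0.4] q [ 0.48  0.92 -0.39  2.    0.88  0.41  0.14] op 0.0
```

```bash
python3 -m pendant '[{"claw":0,"dx":5,"dy":-6,"dz":2,"twist":0},{"claw":0,"dx":9,"dy":-10,"dz":3,"twist":-0.10},{"claw":0,"dx":13,"dy":-13,"dz":3,"twist":-0.17},{"claw":0,"dx":17,"dy":-17,"dz":3,"twist":-0.24},{"claw":0,"dx":20,"dy":-21,"dz":3,"twist":-0.31},{"claw":0,"dx":23,"dy":-25,"dz":3,"twist":-0.38},{"claw":0,"dx":26,"dy":-29,"dz":3,"twist":-0.45},{"claw":0,"dx":29,"dy":-34,"dz":3,"twist":-0.52}]'; python3 - <<'E'
from h import *
p,R=pose()
im,d=eyes.snapshot("wrist");cv2.imwrite("pics/w2.png",im)
for q,z in (("lever_knob",.057),("cam_pivot",.034)):
    for o in nets.place_of("wrist",q)[:1]:
        px=np.array(o["position"])*[640,400];w=wrist_z(px,z,p,R);print(q,o["confidence"],px.round(),w.round(1),CL(w[:2]).round(1))
im,d=eyes.snapshot("scene");cv2.imwrite("pics/s2.png",cv2.resize(im[140:270,260:420],None,fx=4.6,fy=4.6))
E
```

```text
clock: 4.2
tool_pos: [0.5208, -0.2045, 0.0481]
eef_rot: [0.626, 0.78, 0.001, -0.001]
contact_force: [-3.9, 4.0, -2.5]
opening: 0.005
finger_force: 2.4
t 4.2 W [ 520.8 -204.5   48.1] clamp [ 23.9 -97.7] yline 12.5 F [-3.9  4.  -2.5] q [ 0.5   0.91 -0.35  1.89  0.66  0.46 -0.11] op 0.01
lever_knob 0.81 [315. 290.] [ 523.7 -224.6   57. ] [   5.7 -106.7]
cam_pivot 0.66 [208. 266.] [ 454.6 -238.3   34. ] [-28.8 -45.3]
```

View pics/w2.png

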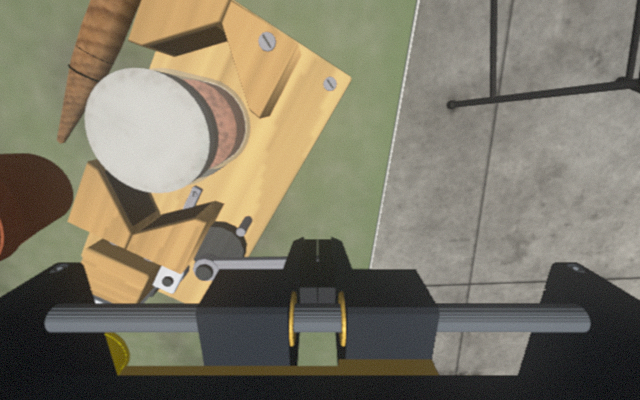

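The lever is following the fingers: the bar is at image row 265, about 300°, and the jar is untouched.

```bash
python3 -m pendant '[{"claw":0,"dx":4,"dy":-10,"dz":-2,"twist":-0.14},{"claw":0,"dx":7,"dy":-20,"dz":-3,"twist":-0.28},{"claw":0,"dx":8,"dy":-31,"dz":-3,"twist":-0.42},{"claw":0,"dx":8,"dy":-42,"dz":-3,"twist":-0.56},{"claw":0,"dx":6,"dy":-52,"dz":-3,"twist":-0.70},{"claw":0,"dx":3,"dy":-62,"dz":-3,"twist":-0.84},{"claw":0,"dx":-1,"dy":-72,"dz":-3,"twist":-0.98},{"claw":0,"dx":-7,"dy":-81,"dz":-3,"twist":-1.12}]'; python3 -c "
from h import *
pose()"; python3 -m pendant '[{"claw":0,"dx":-7,"dy":-8,"dz":0,"twist":-0.14},{"claw":0,"dx":-15,"dy":-15,"dz":0,"twist":-0.28},{"claw":0,"dx":-20,"dy":-18,"dz":0,"twist":-0.35},{"claw":0,"dx":-24,"dy":-21,"dz":0,"twist":-0.42}]';python3 - <<'E'
from h import *
p,R=pose()
im,d=eyes.snapshot("wrist");cv2.imwrite("pics/w3.png",im)
for q,z in (("lever_knob",.057),("cam_pivot",.034)):
    for o in nets.place_of("wrist",q)[:1]:
        px=np.array(o["position"])*[640,400];w=wrist_z(px,z,p,R);print(q,o["confidence"],px.round(),w.round(1),CL(w[:2]).round(1))
E
```

```text
clock: 5.2
tool_pos: [0.5165, -0.2838, 0.0441]
eef_rot: [0.944, 0.329, 0.003, -0.001]
contact_force: [-0.0, 8.0, 3.3]
opening: 0.007
finger_force: 3.6
t 5.2 W [ 516.5 -283.8   44.1] clamp [ -52.8 -118.2] yline -51.6 F [-0.   8.   3.3] q [ 0.5   0.92 -0.13  1.8   0.25  0.43 -0.7 ] op 0.01
clock: 5.6
tool_pos: [0.4936, -0.3048, 0.0442]
eef_rot: [0.992, 0.126, 0.003, -0.001]
contact_force: [1.8, 8.1, 2.3]
opening: 0.003
finger_force: 3.4
t 5.6 W [ 493.6 -304.8   44.2] clamp [ -79.9 -103. ] yline -75.5 F [1.8 8.1 2.3] q [ 0.51  0.92 -0.05  1.84  0.09  0.39 -0.93] op 0.0
lever_knob 0.73 [307. 294.] [ 473.4 -304.4   57. ] [-85.8 -83.6]
cam_pivot 0.79 [204. 274.] [ 453.8 -239.2   34. ] [-29.9 -44.7]
```

```bash
python3 -m pendant '[{"claw":0,"dx":-3,"dy":-1,"dz":0,"twist":0},{"claw":0,"dx":-6,"dy":-2,"dz":0,"twist":0},{"claw":0,"dx":-6,"dy":-2,"dz":0,"twist":0}]';python3 - <<'E'
from h import *
p,R=pose()
im,d=eyes.snapshot("wrist")
for q,z in (("lever_knob",.057),):
    for o in nets.place_of("wrist",q)[:1]:
        px=np.array(o["position"])*[640,400];w=wrist_z(px,z,p,R);print(q,o["confidence"],px.round(),w.round(1),CL(w[:2]).round(1))
E
```

```text
clock: 6.05
tool_pos: [0.4932, -0.3052, 0.0444]
eef_rot: [0.992, 0.129, 0.008, -0.001]
contact_force: [10.1, 10.3, -2.8]
opening: 0.002
finger_force: 7.0
t 6.05 W [ 493.2 -305.2   44.4] clamp [ -80.4 -102.7] yline -75.2 F [10.1 10.3 -2.8] q [ 0.51  0.91 -0.06  1.84  0.09  0.37 -0.92] op 0.0
lever_knob 0.82 [311. 294.] [ 473.3 -306.9   57. ] [-88.2 -84.4]
```

Firm on the rear stop: force up, no movement, knob at the 215° spot. Now I go over to the plate.

```bash
python3 -m pendant '[{"claw":0,"dx":12,"dy":2,"dz":0,"twist":0},{"claw":0,"dx":14,"dy":2,"dz":40,"twist":0},{"claw":0,"dx":14,"dy":2,"dz":70,"twist":0.1},{"claw":0,"dx":-30,"dy":5,"dz":70,"twist":0.25},{"claw":0,"dx":-70,"dy":12,"dz":70,"twist":0.4},{"claw":0,"dx":-97,"dy":19,"dz":70,"twist":0.55},{"claw":0,"dx":-97,"dy":19,"dz":70,"twist":0.7},{"claw":0,"dx":-97,"dy":19,"dz":70,"twist":0.85}]' >/dev/null;  python3 -m pendant '[{"claw":0,"dx":0,"dy":0,"dz":0,"twist":0.15},{"claw":0,"dx":0,"dy":0,"dz":0,"twist":0.15},{"claw":0,"dx":0,"dy":0,"dz":0,"twist":0.15}]'; python3 - <<'E'
from h import *
p,R=pose()
im,d=eyes.snapshot("wrist");cv2.imwrite("pics/w4.png",im)
for q,z in (("lever_knob",.057),("push_plate",.04)):
    for o in nets.place_of("wrist",q)[:1]:
        px=np.array(o["position"])*[640,400];w=wrist_z(px,z,p,R);print(q,o["confidence"],px.round(),w.round(1),CL(w[:2]).round(1))
print(W([-97,0]))
E
```

```text
clock: 7.25
tool_pos: [0.388, -0.2918, 0.1132]
eef_rot: [0.812, 0.584, 0.001, 0.001]
contact_force: [0.3, 0.5, -0.2]
opening: 0.004
finger_force: 0.0
t 7.25 W [ 388.  -291.8  113.2] clamp [-100.3    1.4] yline -18.5 F [ 0.3  0.5 -0.2] q [ 0.72  0.74 -0.27  2.09  0.51  0.38 -0.29] op 0.0
lever_knob 0.85 [430. 200.] [ 473.9 -306.7   57. ] [-87.8 -84.8]
push_plate 0.66 [317. 173.] [ 397.9 -263.6   40. ] [-70.4   0.8]
[ 390.38358928 -289.10630025]
```

View pics/w4.png

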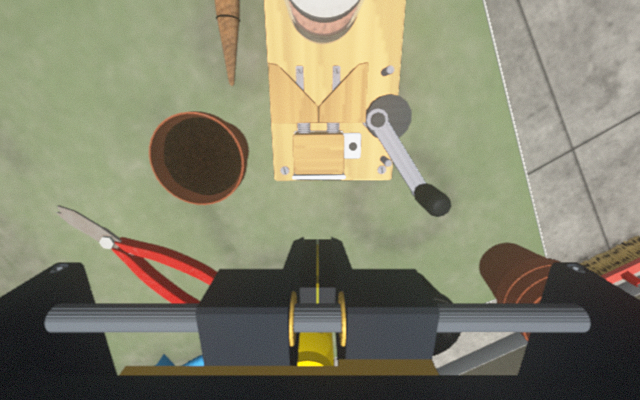

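Wrist view: the lever lies on the rear pin at (385,165), with the knob at (432,198). The plate is centred at (318,177), straight ahead of the fingers. I descend behind it and push.

```bash
python3 -m pendant '[{"claw":0,"dx":0,"dy":0,"dz":-40,"twist":0},{"claw":0,"dx":0,"dy":0,"dz":-70,"twist":0},{"claw":0,"dx":0,"dy":0,"dz":-72,"twist":0},{"claw":0,"dx":3,"dy":8,"dz":-72,"twist":0},{"claw":0,"dx":5,"dy":15,"dz":-72,"twist":0},{"claw":0,"dx":7,"dy":21,"dz":-72,"twist":0},{"claw":0,"dx":9,"dy":27,"dz":-72,"twist":0},{"claw":0,"dx":11,"dy":33,"dz":-72,"twist":0}]'; python3 -c "
from h import *
pose()"
```

```text
clock: 8.2
tool_pos: [0.3988, -0.2581, 0.0413]
eef_rot: [0.811, 0.586, 0.0, 0.001]
contact_force: [-0.0, -2.4, 0.9]
opening: 0.002
finger_force: 1.2
t 8.2 W [ 398.8 -258.1   41.3] clamp [-64.9   1.6] yline -18.3 F [-0.  -2.4  0.9] q [ 0.54  0.87 -0.1   2.15  0.57  0.15 -0.41] op 0.0
```

```bash
python3 -m pendant '[{"claw":0,"dx":2,"dy":6,"dz":0,"twist":0},{"claw":0,"dx":4,"dy":12,"dz":0,"twist":0},{"claw":0,"dx":5,"dy":17,"dz":0,"twist":0},{"claw":0,"dx":7,"dy":22,"dz":0,"twist":0},{"claw":0,"dx":8,"dy":26,"dz":0,"twist":0},{"claw":0,"dx":9,"dy":28,"dz":0,"twist":0}]'; python3 - <<'E'
from h import *
p,R=pose()
im,d=eyes.snapshot("top");
for c in("top",):
  for q,z in (("push_plate",.04),("seed_jar",.015),("lever_knob",.057)):
    for o in nets.place_of(c,q)[:3]:
        w=at_z(c,np.array(o["position"])*[640,400],z)*1000;print(c,q,o["confidence"],w.round(),CL(w[:2]).round(1))
E
```

```text
clock: 8.8
tool_pos: [0.4075, -0.2294, 0.0404]
eef_rot: [0.81, 0.586, 0.0, 0.0]
contact_force: [1.4, -3.3, 2.1]
opening: 0.006
finger_force: 1.4
t 8.8 W [ 407.5 -229.4   40.4] clamp [-34.9   2.3] yline -18.2 F [ 1.4 -3.3  2.1] q [ 0.47  0.87 -0.08  2.17  0.55  0.12 -0.45] op 0.01
top seed_jar 0.89 [409.  64.  15.] [244.3  91.7]
top seed_jar 0.86 [ 333. -437.   15.] [-255.3    8.8]
```

Now small steps until the force shows the spring, then the end.

```bash
python3 -m pendant '[{"claw":0,"dx":1,"dy":2,"dz":0,"twist":0},{"claw":0,"dx":1,"dy":4,"dz":0,"twist":0},{"claw":0,"dx":1,"dy":4,"dz":0,"twist":0}]'; python3 -c "
from h import *
pose()";python3 -m pendant '[{"claw":0,"dx":0,"dy":2,"dz":0,"twist":0},{"claw":0,"dx":1,"dy":3,"dz":0,"twist":0},{"claw":0,"dx":1,"dy":3,"dz":0,"twist":0}]'; python3 -c "
from h import *
pose()"
```

```text
clock: 9.3
tool_pos: [0.4076, -0.2259, 0.0402]
eef_rot: [0.811, 0.586, -0.0, -0.0]
contact_force: [-1.4, -2.0, -2.2]
opening: 0.008
finger_force: 1.3
t 9.3 W [ 407.6 -225.9   40.2] clamp [-31.6   3.2] yline -18.3 F [-1.4 -2.  -2.2] q [ 0.46  0.87 -0.08  2.17  0.54  0.12 -0.45] op 0.01
clock: 9.6
tool_pos: [0.408, -0.2246, 0.0403]
eef_rot: [0.811, 0.585, -0.002, 0.0]
contact_force: [-2.5, -6.9, -2.2]
opening: 0.008
finger_force: 3.4
t 9.6 W [ 408.  -224.6   40.3] clamp [-30.2   3.3] yline -18.4 F [-2.5 -6.9 -2.2] q [ 0.45  0.87 -0.08  2.17  0.54  0.12 -0.46] op 0.01
```

```bash
python3 -m pendant '[{"claw":0,"dx":0,"dy":2,"dz":0,"twist":0},{"claw":0,"dx":1,"dy":3,"dz":0,"twist":0},{"claw":0,"dx":1,"dy":3,"dz":0,"twist":0}]'; python3 -c "
from h import *
pose()";python3 -m pendant '[{"claw":0,"dx":0,"dy":2,"dz":0,"twist":0},{"claw":0,"dx":1,"dy":3,"dz":0,"twist":0},{"claw":0,"dx":1,"dy":3,"dz":0,"twist":0}]'; python3 -c "
from h import *
pose()"
```

```text
clock: 9.9
tool_pos: [0.4082, -0.2237, 0.0403]
eef_rot: [0.812, 0.584, -0.003, 0.001]
contact_force: [-3.0, -10.6, -3.1]
opening: 0.01
finger_force: 5.7
t 9.9 W [ 408.2 -223.7   40.3] clamp [-29.3   3.4] yline -18.5 F [ -3.  -10.6  -3.1] q [ 0.44  0.87 -0.07  2.17  0.54  0.12 -0.46] op 0.01
clock: 10.2
tool_pos: [0.4082, -0.2236, 0.0404]
eef_rot: [0.813, 0.583, -0.005, 0.002]
contact_force: [-4.6, -17.1, -3.2]
opening: 0.003
finger_force: 8.9
t 10.2 W [ 408.2 -223.6   40.4] clamp [-29.2   3.4] yline -18.7 F [ -4.6 -17.1  -3.2] q [ 0.43  0.87 -0.06  2.17  0.54  0.12 -0.47] op 0.0
```

The slide is on its stop: 17 N with no further motion. I back off and go to the rear side of the handle.

```bash
python3 -m pendant '[{"claw":0,"dx":-4,"dy":-12,"dz":0,"twist":0},{"claw":0,"dx":-8,"dy":-25,"dz":0,"twist":0},{"claw":0,"dx":-8,"dy":-25,"dz":40,"twist":0},{"claw":0,"dx":-8,"dy":-25,"dz":75,"twist":-0.1},{"claw":0,"dx":-8,"dy":-60,"dz":75,"twist":-0.25},{"claw":0,"dx":10,"dy":-100,"dz":75,"twist":-0.4},{"claw":0,"dx":36,"dy":-101,"dz":75,"twist":-0.55},{"claw":0,"dx":36,"dy":-101,"dz":75,"twist":-0.7}]' >/dev/null;  python3 -m pendant '[{"claw":0,"dx":0,"dy":0,"dz":0,"twist":-0.15},{"claw":0,"dx":0,"dy":0,"dz":0,"twist":-0.26},{"claw":0,"dx":0,"dy":0,"dz":0,"twist":-0.26}]'; python3 - <<'E'
from h import *
p,R=pose()
im,d=eyes.snapshot("wrist");cv2.imwrite("pics/w5.png",im)
for q,z in (("lever_knob",.057),("push_plate",.04),("seed_jar",.015)):
    for o in nets.place_of("wrist",q)[:2]:
        px=np.array(o["position"])*[640,400];w=wrist_z(px,z,p,R);print(q,o["confidence"],px.round(),w.round(1),CL(w[:2]).round(1))
print(polar(74,215,-30))
b=polar(74,215,-30)
for a in list(range(215,340,8)): print(a,(polar(74,a,-19)-b).round(),round(np.radians(a-215),2))
E
```

```text
clock: 11.3
tool_pos: [0.4477, -0.3168, 0.1153]
eef_rot: [0.989, 0.146, 0.0, -0.0]
contact_force: [0.1, 0.0, -0.2]
opening: -0.002
finger_force: 0.0
t 11.3 W [ 447.7 -316.8  115.3] clamp [-105.5  -63. ] yline -73.2 F [ 0.1  0.  -0.2] q [ 0.58  0.77 -0.08  1.91  0.12  0.47 -0.87] op -0.0
lever_knob 0.93 [313. 181.] [ 473.1 -306.    57. ] [-87.4 -83.9]
push_plate 0.87 [196. 211.] [ 415.  -219.8   40. ] [-23.5  -1.9]
seed_jar 0.96 [114. 148.] [ 440.7 -133.4   15. ] [66.7  0.5]
[ 446.78588235 -318.91571045]
215 [11.  3.] 0.0
223 [21.  4.] 0.14
231 [31.  7.] 0.28
239 [41. 11.] 0.42
247 [50. 17.] 0.56
255 [59. 23.] 0.7
263 [66. 31.] 0.84
271 [72. 40.] 0.98
279 [77. 49.] 1.12
287 [81. 59.] 1.26
295 [83. 70.] 1.4
303 [84. 80.] 1.54
311 [83. 91.] 1.68
319 [ 80. 101.] 1.82
327 [ 77. 111.] 1.95
335 [ 72. 121.] 2.09
```

View pics/w5.png

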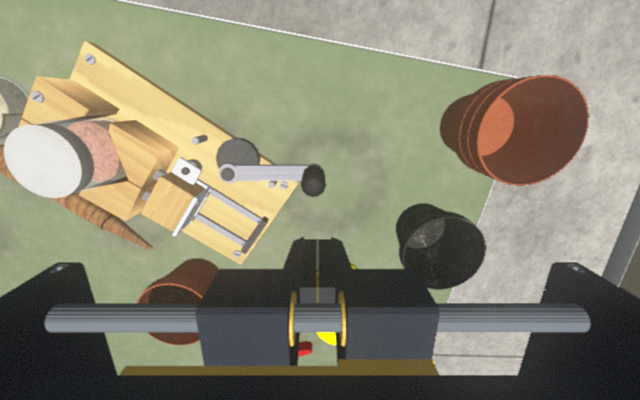

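The jar reads at clamp (66.7, 0.5), which is home. The lever is still on the rear pin with the knob at (313,181), and the fingers are behind it. I descend and sweep it back.

```bash
python3 -m pendant '[{"claw":0,"dx":-2,"dy":-2,"dz":-40,"twist":0},{"claw":0,"dx":-2,"dy":-2,"dz":-68,"twist":0},{"claw":0,"dx":-1,"dy":-1,"dz":-68,"twist":0},{"claw":0,"dx":10,"dy":2,"dz":-68,"twist":0},{"claw":0,"dx":20,"dy":3,"dz":-68,"twist":0.14},{"claw":0,"dx":30,"dy":6,"dz":-68,"twist":0.28},{"claw":0,"dx":40,"dy":10,"dz":-68,"twist":0.42},{"claw":0,"dx":49,"dy":16,"dz":-68,"twist":0.56}]'; python3 - <<'E'
from h import *
p,R=pose()
im,d=eyes.snapshot("wrist")
for q,z in (("lever_knob",.057),):
    for o in nets.place_of("wrist",q)[:1]:
        px=np.array(o["position"])*[640,400];w=wrist_z(px,z,p,R);print(q,o["confidence"],px.round(),w.round(1),CL(w[:2]).round(1))
E
```

```text
clock: 12.3
tool_pos: [0.4947, -0.3042, 0.0486]
eef_rot: [0.91, 0.415, -0.002, 0.001]
contact_force: [-5.2, -4.5, -4.2]
opening: 0.008
finger_force: 2.7
t 12.3 W [ 494.7 -304.2   48.6] clamp [ -79.  -103.9] yline -41.0 F [-5.2 -4.5 -4.2] q [ 0.57  0.91 -0.18  1.83  0.35  0.44 -0.58] op 0.01
lever_knob 0.58 [310. 233.] [ 502.7 -288.9   57. ] [ -62.  -106.8]
```

```bash
python3 -m pendant '[{"claw":0,"dx":9,"dy":6,"dz":-2,"twist":0.14},{"claw":0,"dx":16,"dy":14,"dz":-3,"twist":0.28},{"claw":0,"dx":22,"dy":23,"dz":-3,"twist":0.42},{"claw":0,"dx":27,"dy":32,"dz":-3,"twist":0.56},{"claw":0,"dx":31,"dy":42,"dz":-3,"twist":0.70},{"claw":0,"dx":33,"dy":53,"dz":-3,"twist":0.84},{"claw":0,"dx":34,"dy":63,"dz":-3,"twist":0.98},{"claw":0,"dx":33,"dy":74,"dz":-3,"twist":1.12}]'; python3 - <<'E'
from h import *
p,R=pose()
im,d=eyes.snapshot("wrist")
for q,z in (("lever_knob",.057),):
    for o in nets.place_of("wrist",q)[:1]:
        px=np.array(o["position"])*[640,400];w=wrist_z(px,z,p,R);print(q,o["confidence"],px.round(),w.round(1),CL(w[:2]).round(1))
E
```

```text
clock: 13.2
tool_pos: [0.5312, -0.2311, 0.0464]
eef_rot: [0.552, 0.834, -0.001, 0.003]
contact_force: [0.8, -4.8, -0.0]
opening: 0.002
finger_force: 2.9
t 13.2 W [ 531.2 -231.1   46.4] clamp [   1.9 -115.9] yline 23.0 F [ 0.8 -4.8 -0. ] q [ 0.57  0.94 -0.42  1.83  0.73  0.53  0.06] op 0.0
lever_knob 0.68 [309. 235.] [ 520.6 -217.9   57. ] [  11.1 -101.7]
```

```bash
python3 -m pendant '[{"claw":0,"dx":-1,"dy":5,"dz":0,"twist":0.07},{"claw":0,"dx":-3,"dy":10,"dz":0,"twist":0.14},{"claw":0,"dx":-4,"dy":15,"dz":0,"twist":0.2},{"claw":0,"dx":-6,"dy":20,"dz":0,"twist":0.27},{"claw":0,"dx":-8,"dy":25,"dz":0,"twist":0.34},{"claw":0,"dx":-8,"dy":25,"dz":0,"twist":0.34}]'; cat > k.py <<'E'
from h import *
p,R=pose()
im,d=eyes.snapshot("wrist")
for q,z in (("lever_knob",.057),):
    for o in nets.place_of("wrist",q)[:1]:
        px=np.array(o["position"])*[640,400];w=wrist_z(px,z,p,R);c=CL(w[:2]);print(q,o["confidence"],px.round(),w.round(1),c.round(1),np.degrees(np.arctan2(c[1]+45,c[0]+30))+360)
E
python3 k.py
```

```text
clock: 13.9
tool_pos: [0.5239, -0.2053, 0.0462]
eef_rot: [0.405, 0.914, -0.001, 0.003]
contact_force: [1.9, -4.7, 0.2]
opening: 0.008
finger_force: 2.7
t 13.9 W [ 523.9 -205.3   46.2] clamp [  24.1 -100.9] yline 42.2 F [ 1.9 -4.7  0.2] q [ 0.57  0.94 -0.49  1.88  0.84  0.53  0.24] op 0.01
lever_knob 0.94 [307. 234.] [ 508.6 -196.3   57. ] [ 27.9 -83.6] 326.3259713457849
```

```bash
python3 -m pendant '[{"claw":0,"dx":-2,"dy":2,"dz":0,"twist":0},{"claw":0,"dx":-4,"dy":4,"dz":0,"twist":0},{"claw":0,"dx":-6,"dy":6,"dz":0,"twist":0},{"claw":0,"dx":-6,"dy":6,"dz":0,"twist":0}]'; python3 k.py; python3 -m pendant '[{"claw":0,"dx":-2,"dy":2,"dz":0,"twist":0},{"claw":0,"dx":-3,"dy":3,"dz":0,"twist":0},{"claw":0,"dx":-3,"dy":3,"dz":0,"twist":0}]';python3 k.py
```

```text
clock: 14.4
tool_pos: [0.521, -0.2013, 0.0466]
eef_rot: [0.407, 0.914, -0.0, 0.006]
contact_force: [8.0, -8.6, -2.5]
opening: 0.003
finger_force: 5.6
t 14.4 W [ 521.  -201.3   46.6] clamp [ 27.  -96.9] yline 42.0 F [ 8.  -8.6 -2.5] q [ 0.56  0.93 -0.47  1.9   0.85  0.51  0.22] op 0.0
lever_knob 0.68 [307. 236.] [ 506.5 -193.2   57. ] [ 30.2 -80.6] 329.3960185200448
clock: 14.8
tool_pos: [0.5208, -0.2011, 0.0468]
eef_rot: [0.408, 0.913, -0.001, 0.009]
contact_force: [13.6, -14.7, -7.2]
opening: 0.007
finger_force: 9.2
t 14.8 W [ 520.8 -201.1   46.8] clamp [ 27.1 -96.7] yline 41.9 F [ 13.6 -14.7  -7.2] q [ 0.55  0.93 -0.46  1.9   0.86  0.5   0.21] op 0.01
lever_knob 0.87 [306. 235.] [ 505.3 -192.7   57. ] [ 30.3 -79.3] 330.33077656868704
```

On the front stop: 20 N with no motion, and the lever reads about 331°. I retreat and check.

```bash
python3 -m pendant '[{"claw":0,"dx":14,"dy":-15,"dz":0,"twist":0},{"claw":0,"dx":22,"dy":-22,"dz":0,"twist":0},{"claw":0,"dx":22,"dy":-22,"dz":45,"twist":0},{"claw":0,"dx":22,"dy":-22,"dz":90,"twist":0},{"claw":0,"dx":20,"dy":-40,"dz":135,"twist":-0.1},{"claw":0,"dx":0,"dy":-80,"dz":170,"twist":-0.1},{"claw":0,"dx":-30,"dy":-110,"dz":180,"twist":-0.1},{"claw":0,"dx":-30,"dy":-110,"dz":180,"twist":-0.1}]'; python3 - <<'E'
from h import *
p,R=pose()
im,d=eyes.snapshot("wrist");cv2.imwrite("pics/w6.png",im)
for q,z in (("lever_knob",.057),("push_plate",.04),("seed_jar",.015),("soil_pot",0),("green_lid_jar",0),("dibber",0)):
    for o in nets.place_of("wrist",q)[:2]:
        px=np.array(o["position"])*[640,400];w=wrist_z(px,z,p,R);print(q,o["confidence"],px.round(),w.round(1),CL(w[:2]).round(1))
E
```

```text
clock: 15.7
tool_pos: [0.4785, -0.3113, 0.2269]
eef_rot: [0.456, 0.89, -0.003, 0.001]
contact_force: [0.2, -0.1, -1.2]
opening: 0.005
finger_force: 0.0
t 15.7 W [ 478.5 -311.3  226.9] clamp [-90.7 -90.7] yline 35.8 F [ 0.2 -0.1 -1.2] q [ 0.89  0.7  -0.7   1.73  0.56  0.91  0.58] op 0.01
lever_knob 0.59 [400. 104.] [ 501.9 -193.3   57. ] [ 28.7 -76.3]
push_plate 0.59 [319.  72.] [ 413.  -217.5   40. ] [-21.9   0.8]
seed_jar 0.96 [385.  25.] [ 442.6 -133.6   15. ] [67.1 -1.4]
seed_jar 0.82 [174. 180.] [ 331.7 -434.    15. ] [-252.9   10.8]
soil_pot 0.65 [249.  28.] [ 317.1 -224.1    0. ] [-57.9  89.9]
green_lid_jar 0.24 [338. 109.] [ 455.  -235.9    0. ] [-26.4 -44.9]
green_lid_jar 0.24 [352.  48.] [ 427.  -170.7    0. ] [26.9  2. ]
```

View pics/w6.png

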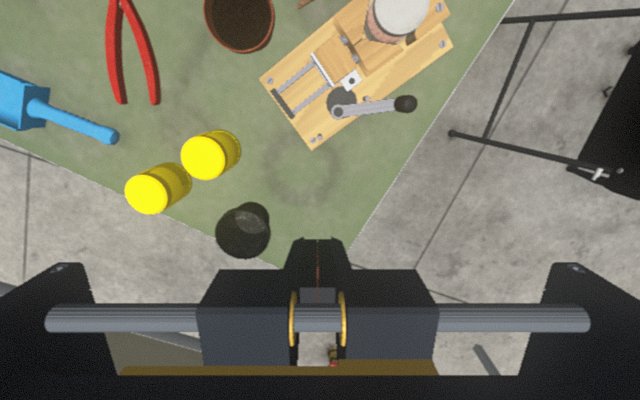

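The lever is at the front pin, knob at (405,103), with the cam high point against the roller at (350,82). The slide is forward, the jar sits home at (400,18), and the neighbours have not moved. The robot touches nothing, so I hand in.

```bash
python3 -c "
from plant import r
print(r.finish_job())"
```

```text
the job is handed in; nothing more can be done
None
```

The seed jar is clamped: I swung the lever to its rear stop, pushed the slide home against the jar, then swung the lever back to its front stop to lock it, and handed the job in at about 16 s (no verdict was returned).

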